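Put the games kit away in its caddy

TASK

Put the four games pieces away in the dark wooden caddy on the green games table: the dice cup, standing mouth up, in the large round well; the wooden chequer, lying flat, in the small round well; the big pipped die in the square bay; and the card box, lying flat, in the oblong bay. Each must sit flat on the floor of its own bay, inside the rim. The small coffee mug (it has a handle) and the little block of cue chalk do not belong: leave them where they stand.

Things in the scene. Friction and masses are not known exactly. Their poses are not given: they have to be found in the camera images.
- dice_cup: Dark brown straight open cup without a handle, 60 mm outside diameter, 60 mm tall, wall 4 mm, about 90 g, standing mouth up on the table. Origin: centre of its underside; z up through the mouth.
- chequer: Round flat gaming piece of pale wood, 40 mm diameter, 14 mm thick, with a thin ring on top, about 25 g, lying flat. Origin: its middle (7 mm above its underside); z is the axis of the disc.
- big_die: Cube of pale wood, 30 mm edge, with dark pips on all faces, about 25 g. Origin: its middle (15 mm above its underside); the axes are square to its faces.
- card_box: Brown cardboard box of a small pack of cards, 70 x 48 x 18 mm (x, y, z), rigid, about 60 g, lying flat. Origin: its middle (9 mm above its underside); x along its length, z up.
- large_round_well: Home of the dice cup: shallow round wooden well lined in grey, 78 mm inside diameter, 86 mm outside. Fixed on the caddy: a dark board 222 mm square, 12 mm thick, carrying the four bays 2 by 2, 105 mm apart; which is where varies. Origin: centre of its underside, 12 mm above the table; z up. Inner floor 4 mm, rim 8 mm above the origin.
- small_round_well: Home of the chequer: shallow round wooden well lined in grey, 58 mm inside diameter, 66 mm outside. Fixed on the caddy: a dark board 222 mm square, 12 mm thick, carrying the four bays 2 by 2, 105 mm apart; which is where varies. Origin: centre of its underside, 12 mm above the table; z up. Inner floor 4 mm, rim 8 mm above the origin.
- square_bay: Home of the die: shallow square wooden bay lined in grey, 48 x 48 mm inside, 56 x 56 mm outside. Fixed on the caddy: a dark board 222 mm square, 12 mm thick, carrying the four bays 2 by 2, 105 mm apart; which is where varies. Origin: centre of its underside, 12 mm above the table; z up. Inner floor 4 mm, rim 8 mm above the origin.
- oblong_bay: Home of the card box: shallow oblong wooden bay lined in grey, 88 mm (its x) by 66 mm (its y) inside, 96 x 74 mm outside. Fixed on the caddy: a dark board 222 mm square, 12 mm thick, carrying the four bays 2 by 2, 105 mm apart; which is where varies. Origin: centre of its underside, 12 mm above the table; z up. Inner floor 4 mm, rim 8 mm above the origin.
- coffee_mug: Does not belong, leave it: dark brown open coffee mug, 60 mm diameter, 58 mm tall, with a loop handle that reaches 50 mm from its axis along +y. Origin: centre of its underside; z up.
- chalk_block: Does not belong, leave it: pale block of cue chalk, a 22 mm cube without pips, with a grey round hollow on its top. Origin: its middle (11 mm above its underside); axes square to its faces.
Not all that is in view belongs to the job. There is more than one size of the card_box; the one meant has the size given above. Leave any purple look-alike of the big_die alone.

How it is judged:
At the end, for the whole second after the job is handed in: Cup upright (0.05 rad) in the large round well, chequer flat in the small one, centres within 12 mm; die in the square bay, card box flat (0.04 rad) in the oblong bay, within 14 mm; each on its bay floor (within 1.2 mm; card box 1.8, cup 2.5) and still; mug and chalk moved under 20 mm (horizontal distance between dice_cup and large_round_well below 0.012 m and z of dice_cup in the frame of large_round_well between 0 and 0.0065 m and linear speed of each of dice_cup, chequer, big_die, card_box below 0.01 m/s and angular speed of each of dice_cup, chequer, big_die, card_box below 0.1 rad/s and angle between dice_cup's own z axis and vertical below 0.05 rad and horizontal distance between chequer and small_round_well below 0.012 m and z of chequer in the frame of small_round_well between 0 and 0.0123 m and horizontal distance between big_die and square_bay below 0.014 m and z of big_die in the frame of square_bay between 0 and 0.0202 m and horizontal distance between card_box and oblong_bay below 0.014 m and z of card_box in the frame of oblong_bay between 0 and 0.0148 m and angle between the z axis of card_box and the z axis of oblong_bay, either way round below 0.04 rad and distance of each of coffee_mug, chalk_block from where it was at the start of the episode below 0.02 m); the robot touches nothing.
It fails at once if the coffee mug is displaced by 20 mm or more (distance of coffee_mug from where it was at the start of the episode above 0.02 m).
It fails at once if the chalk block is displaced by 20 mm or more (distance of chalk_block from where it was at the start of the episode above 0.02 m).
It also fails if it takes over 93 s, if anything falls off the work surface, if the arm or the gripper's body presses on something with over 40 N, if the wrist force passes 120 N, or if a joint passes its speed limit or range.

ROBOT

A 6-joint arm with a two-finger parallel gripper is mounted at the origin on the work surface. World frame = base frame: x ahead of the robot, y to its left, z up, the work surface at z = 0. Lengths are in m, angles in rad, forces in N, time in s.
With the tool pointing down it reaches from about 0.35 to 0.875 m from the base axis. Payload 4.2 kg.
Tool frame: the origin (TCP) lies at the very end of the fingers, on their centre line; the grasp point (between the pads) lies 19 mm behind it; z points along the fingers, y is the line along which they close (so a half turn about z gives the same grasp; the last joint's range is limited). The gripper opens to 87 mm and grips with 3 to 60 N. Pads are 19 mm wide; open, the fingers measure 117 mm over their backs; the gripper's body (75 mm by 190 mm) begins 51 mm behind the grasp point.
Start: joints at [1.359, 0.385, 0.008, 0, -1.194, -0.259], TCP at [0.283, 0.557, 0.223] pointing down, gripper open.
Joint ranges: [-3.14, 3.14], [-1.21, 2.06], [-1.07, 1.41], [-3.16, 2.05], [-2.99, -0.16], [-3.1, 3.1]. Speed limits (rad/s): [2.79, 2.79, 3.14, 3.14, 3.14, 3.14].

INTERFACE

Orientations are given as a unit quaternion [x, y, z, w].
In Python, from rig import ctrl gives the robot as it stands. The module is installed in compiled form; this text tells all that it offers.
- The arm moves only by the tool arm_command, never from a script. Its argument "steps" is a list of rows, each an object of numbers: "x", "y", "z": the shift along the tool's x, y, z in fractions of the full range, 1 being 750 mm; "yaw": the turn about the tool's z in a scale on which 1.0 is 360 degrees; "hand": the closure, from -1 (fully open) to 1 (shut). In form: [{"x": .., "y": .., "z": .., "yaw": .., "hand": ..}, ...]. A call has 1 to 20 rows; each row is the pose to reach, as a shift and turn from the pose commanded when the call began, along the tool's axes at that moment; what a row does not reach only later rows make up. A row lasts 1/8 s, in which the tool goes at most 62.5 mm and 10.7 degrees, less where a joint would pass 70% of its speed; a pose out of reach is approached as far as the arm can. A shift or turn number past 1, either way, is cut back to 1. A call with a gripper value outside its range is refused whole. The fingers move at their own pace and stop on an object; the grip force is fixed at half the most. Time passes only in rows, so rows that repeat a pose let the fingers close. It gives the time, the measured TCP pose, the force, the opening and the grip force at its end, in the units of the state.
- ctrl.sense(): the state, without advancing time (a new reading comes with each control period).
- ctrl.snapshot(name): name is "scene" or "top"; returns the picture (480x640x3 uint8, red, green, blue); there is no depth.
- ctrl.camera_params(name): a dict with "vertical_fov" (degrees; the focal length in pixels is half the picture's height over the tangent of half this angle, whatever the lens; pixels are square), "cx", "cy" (the principal point, pixels), "R" (3x3) and "t" (3): a world point X has camera coordinates R X + t. Camera axes: x right, y down, z forward; pixel columns grow to the right and rows downward; lengths in m; the calibration is good to about 2 mm. A picture is of the moment at which its call begins. camera_params takes no time and is no camera call.
- ctrl.sign_off(): hands the job in; it is judged then, once.
The state is a dict: "clock": time; "qpos": joint angles; "qvel": joint speeds; "joint_efforts": joint torques, N m; "eef_pos": TCP position; "tool_rot": TCP orientation; "ft_force": force on the tool from outside, world axes, zero at the start; "ft_torque": the same for the moment, N m; "finger_gap": finger opening in m; "grasp_force": force on a finger pad.
Only numpy, scipy, OpenCV 4.12 (cv2) and the standard library are available. Lean on these libraries where they do the work, as an engineer would, in place of code of your own. Each camera call takes 0.05 s, during which the arm holds its last target. There are 200 camera calls.

## Working session

There is one attempt and no reset: what is moved stays moved. The work goes in short steps, Python scripts to look and compute and a tool call to move; the robot and the scene stay as the last step left them, time stands still between calls to the robot, and variables do not carry over. Pictures are saved under pics/ and viewed, at most 14 in all, crops included, and the job is handed in when it is done.

Besides the shell and the picture viewer there is one more tool, called after "Request:" as a command line: name --argument value ..., lists and objects as JSON in quotes. arm_command: Moves the arm, as the interface text tells. Its arguments: {"type":"object","properties":{"steps":{"type":"array"}},"required":["steps"]}

```bash
mkdir -p pics; python3 - <<'E'
from rig import ctrl
import cv2
for n in("top","scene"):
    cv2.imwrite(f"pics/{n}0.png",ctrl.snapshot(n)[:,:,::-1]); p=ctrl.camera_params(n); print(n,p)
print(ctrl.sense())
E
```

```text
top {'vertical_fov': 51.41763229362454, 'cx': 319.58988895473817, 'cy': 244.09827874718556, 'R': array([[ 0.00900005, -0.99931664,  0.03585031],
       [-0.98959821, -0.01404876, -0.14317125],
       [ 0.14357706, -0.03418886, -0.98904841]]), 't': array([-0.02482956,  0.55589533,  0.99390309])}
scene {'vertical_fov': 56.535011362724056, 'cx': 311.8955568014825, 'cy': 244.24172492225998, 'R': array([[ 0.72585279,  0.68784491, -0.00266381],
       [ 0.52685782, -0.55845152, -0.64074389],
       [-0.44222004,  0.4636823 , -0.76775007]]), 't': array([-0.39878858, -0.25345413,  1.27987791])}
{'clock': 0.1, 'qpos': array([ 1.35862592e+00,  3.85490325e-01,  6.77920434e-03, -4.28407764e-04,
       -1.19402416e+00, -2.58652642e-01]), 'qvel': array([ 0.00061377, -0.00069452,  0.00336253,  0.00160302,  0.00124449,
        0.00051675]), 'joint_efforts': array([-2.65409772e-04, -3.91690707e+01,  1.87934965e+01,  4.23190087e+00,
        1.34511665e-02, -6.79547247e-05]), 'eef_pos': array([0.28322629, 0.55653995, 0.22157008]), 'tool_rot': array([ 9.72399532e-01, -2.33319887e-01, -1.76519001e-04,  9.73843053e-04]), 'ft_force': array([-0.75432685,  0.0229165 ,  0.38325784]), 'ft_torque': array([-0.0238964 , -0.02141448,  0.06200413]), 'grasp_force': 0.0, 'finger_gap': 0.08707667646042289}
```

View pics/top0.png

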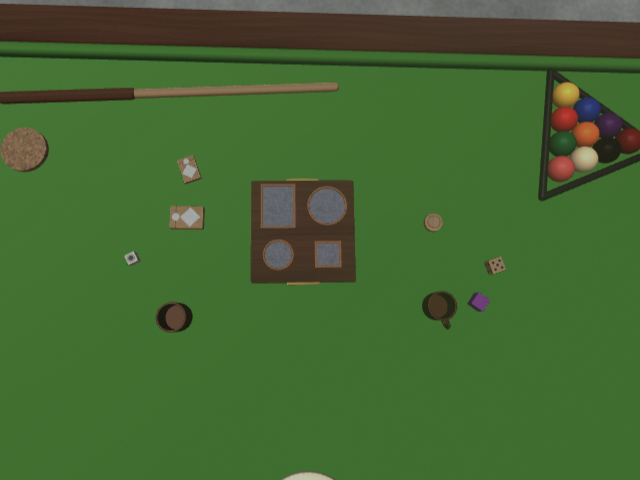

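View pics/scene0.png

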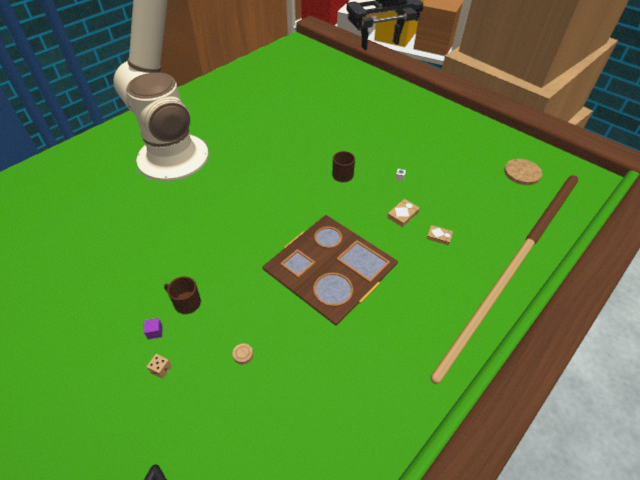

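Top view: 
- card boxes at (187,218) and (189,169); the larger one is (187,218).
- cup without a handle at (174,317); the mug with a handle is at (440,306).
- chequer at (433,222).
- pale pipped die at (496,265); the purple look-alike is at (480,302).
- chalk at (131,258).
- caddy around (303,231): oblong bay top-left, large well top-right, small well bottom-left, square bay bottom-right.

I'll confirm these in enlarged crops and measure them.

```bash
cat > h.py <<'E'
import numpy as np, cv2
from rig import ctrl
from scipy.optimize import least_squares
P={n:ctrl.camera_params(n) for n in("top","scene")}
def proj(n,X):
    p=P[n]; f=240/np.tan(np.radians(p["vertical_fov"])/2)
    c=np.asarray(X)@p["R"].T+p["t"]; return np.c_[f*c[:,0]/c[:,2]+p["cx"],f*c[:,1]/c[:,2]+p["cy"]]
def ray(n,u,v,z):
    p=P[n]; f=240/np.tan(np.radians(p["vertical_fov"])/2)
    d=p["R"].T@[(u-p["cx"])/f,(v-p["cy"])/f,1]; c=-p["R"].T@p["t"]; return (c+d*(z-c[2])/d[2])[:2]
def mask(img):
    r,g,b=[img[:,:,i].astype(float) for i in range(3)]
    return ((g<1.35*np.maximum(r,b))).astype(np.uint8)
def blob(m,u,v):
    k,l,s,c=cv2.connectedComponentsWithStats(m); 
    w=l[int(v)-3:int(v)+4,int(u)-3:int(u)+4].ravel(); w=w[w>0]; i=np.bincount(w).argmax()
    return (l==i).astype(np.uint8),s[i],c[i]
def feat(M): # centroid + second moments
    a=M["m00"]; return np.array([M["m10"]/a,M["m01"]/a,M["mu20"]/a,M["mu11"]/a,M["mu02"]/a,a])
def pts(kind,d,x,y,a,z0=0):
    if kind=="cyl":
        t=np.linspace(0,2*np.pi,60,endpoint=False); q=np.c_[d[0]/2*np.cos(t),d[0]/2*np.sin(t)]; h=d[1]
    else:
        q=np.array([[1,1],[1,-1],[-1,-1],[-1,1]])*np.array(d[:2])/2; h=d[2]
    q=q@np.array([[np.cos(a),np.sin(a)],[-np.sin(a),np.cos(a)]])+[x,y]
    return np.vstack([np.c_[q,np.full(len(q),z)] for z in(z0,z0+h)])
def fit(n,m,kind,d,x,y,a=0.,z0=0):
    F=feat(cv2.moments(m,True)); w=np.array([1,1,.1,.1,.1,0])
    def res(p):
        H=cv2.convexHull(proj(n,pts(kind,d,*p,z0)).astype(np.float32))
        return (feat(cv2.moments(H))-F)*w
    best=min((least_squares(res,[x,y,a+k],x_scale=[.01,.01,.1],diff_step=1e-3) for k in((0,) if kind=="cyl" else (0,.4,.8,1.2))),key=lambda s:s.cost)
    H=cv2.convexHull(proj(n,pts(kind,d,*best.x,z0)).astype(np.float32))
    return best.x,best.cost,F[5]/cv2.contourArea(H)
E
python3 - <<'E'
from h import *
T=cv2.imread("pics/top0.png")[:,:,::-1];S=cv2.imread("pics/scene0.png")[:,:,::-1]
obs=[("cup","cyl",(.06,.06),(174,317),(343,166)),("cheq","cyl",(.04,.014),(433,222),(243,353)),("die","box",(.03,)*3,(496,265),(159,366)),
("card","box",(.07,.048,.018),(187,218),(404,212)),("card2","box",(.07,.048,.018),(189,169),(440,235)),("chalk","box",(.022,)*3,(131,258),(401,174)),("mug","cyl",(.06,.058),(440,306),(184,295)),
("purple","box",(.03,)*3,(480,302),(152,328)),("caddy","box",(.222,.222,.012),(303,231),(330,270))]
mt,ms=mask(T),mask(S)
for nm,k,d,a,b in obs:
    for n,m,uv in(("top",mt,a),("scene",ms,b)):
        M,s,c=blob(m,*uv); x,y=ray(n,*c,d[-1]/2); p,co,r=fit(n,M,k,d,x,y)
        print(nm,n,p.round(4),"deg",round(np.degrees(p[2])%180,1),"cost %.2f ar %.2f"%(co,r))
for nm,uv in(("oblong",(278,206)),("large",(327,205)),("small",(278,254)),("square",(328,254))): print(nm,ray("top",*uv,.016).round(3))
cr=[cv2.resize(T[v-50:v+50,u-67:u+67][:,:,::-1],(400,300),interpolation=cv2.INTER_CUBIC) for u,v in((175,195),(465,265),(160,295),(303,231))]
cv2.imwrite("pics/crops.png",np.vstack([np.hstack(cr[:2]),np.hstack(cr[2:])]))
E
```

```text
cup top [ 0.4044  0.276  -0.5074] deg 150.9 cost 0.15 ar 0.96
cup scene [ 0.4065  0.2729 -0.0823] deg 175.3 cost 0.16 ar 0.92
cheq top [ 0.6131 -0.2655 -0.0527] deg 177.0 cost 0.00 ar 0.99
cheq scene [ 0.6142 -0.2672 -0.0331] deg 178.1 cost 0.00 ar 0.98
die top [ 0.5196 -0.3943  0.4166] deg 23.9 cost 0.01 ar 0.99
die scene [ 0.5208 -0.396   0.2577] deg 14.8 cost 0.02 ar 0.98
card top [0.6143 0.2648 1.5666] deg 89.8 cost 0.01 ar 1.00
card scene [0.6164 0.262  1.5831] deg 90.7 cost 0.00 ar 1.00
card2 top [0.7211 0.2653 0.4724] deg 27.1 cost 9.25 ar 0.60
card2 scene [0.7239 0.2616 0.3062] deg 17.5 cost 5.58 ar 0.59
chalk top [0.5253 0.374  0.5289] deg 30.3 cost 0.00 ar 0.98
chalk scene [0.5272 0.371  0.4333] deg 24.8 cost 0.00 ar 0.97
mug top [ 0.4301 -0.2692  0.0036] deg 0.2 cost 1.52 ar 0.98
mug scene [ 0.432  -0.2689  0.0012] deg 0.1 cost 0.43 ar 0.93
purple top [ 0.4421 -0.3564  1.0065] deg 57.7 cost 0.03 ar 0.94
purple scene [ 0.4433 -0.3579  1.0624] deg 60.9 cost 0.05 ar 0.94
caddy top [ 0.5901  0.0174 -1.5245] deg 92.7 cost 3.10 ar 1.01
caddy scene [0.5903 0.0168 0.9861] deg 56.5 cost 2.13 ar 0.99
oblong [0.641 0.071]
large [ 0.645 -0.034]
small [0.537 0.068]
square [ 0.539 -0.037]
```

View pics/crops.png

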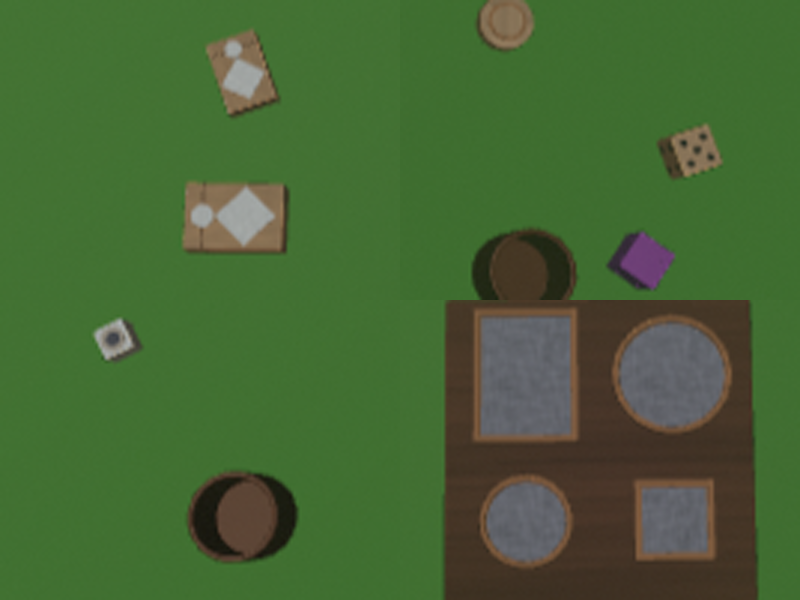

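The crops confirm the choices:
- **Card box:** the larger of the two, whose area ratio to the 70x48x18 model is 1.00. The small one is 0.6.
- **Die:** pale with pips, crop (690,150). The other is purple.
- **Cup:** no handle, lower left crop. The mug is at (0.43,-0.27).

I'll fetch the card box first.

The manual's scale: shifts go in shares of 750 mm and turns go in shares of 360 degrees. Converting my numbers, 429 mm / 750 = 0.572, 100 mm / 750 = 0.1333, 63 degrees / 360 = 0.175.

Request:
arm_command --steps '[{"x": 0.572,"y": 0.1467,"z": 0.1333,"yaw": 0.175,"hand": -0.6},{"x": 0.572,"y": 0.1467,"z": 0.1333,"yaw": 0.175,"hand": -0.6},{"x": 0.572,"y": 0.1467,"z": 0.1333,"yaw": 0.175,"hand": -0.6},{"x": 0.572,"y": 0.1467,"z": 0.1333,"yaw": 0.175,"hand": -0.6},{"x": 0.572,"y": 0.1467,"z": 0.1333,"yaw": 0.175,"hand": -0.6},{"x": 0.572,"y": 0.1467,"z": 0.1333,"yaw": 0.175,"hand": -0.6},{"x": 0.572,"y": 0.1467,"z": 0.1333,"yaw": 0.175,"hand": -0.6},{"x": 0.572,"y": 0.1467,"z": 0.1333,"yaw": 0.175,"hand": -0.6},{"x": 0.572,"y": 0.1467,"z": 0.1333,"yaw": 0.175,"hand": -0.6},{"x": 0.572,"y": 0.1467,"z": 0.1333,"yaw": 0.175,"hand": -0.6},{"x": 0.572,"y": 0.1467,"z": 0.1333,"yaw": 0.175,"hand": -0.6},{"x": 0.572,"y": 0.1467,"z": 0.1333,"yaw": 0.175,"hand": -0.6},{"x": 0.572,"y": 0.1467,"z": 0.1333,"yaw": 0.175,"hand": -0.6}]'

```text
clock: 1.72
eef_pos: [0.6156, 0.265, 0.1229]
tool_rot: [0.708, -0.707, 0.0, -0.0]
ft_force: [0.6, 0.5, -0.0]
finger_gap: 0.0696
grasp_force: 0.0
```

```bash
python3 - <<'E'
from h import *
T=ctrl.snapshot("top");m=mask(T);s=ctrl.sense();print(s["clock"],s["eef_pos"].round(4),s["tool_rot"].round(4),s["finger_gap"])
# bays: grey lining
hsv=cv2.cvtColor(cv2.imread("pics/top0.png"),cv2.COLOR_BGR2HSV)
t=cv2.imread("pics/top0.png").astype(int); g=((t[:,:,0]>t[:,:,2]-2)&(t[:,:,0]>60)&(t[:,:,1]<1.2*t[:,:,0])).astype(np.uint8)
for nm,uv in(("oblong",(278,206)),("large",(327,205)),("small",(278,254)),("square",(328,254))):
    M,st,c=blob(g,*uv); print(nm,ray("top",*c,.016).round(4),st[2:])
sc=ctrl.snapshot("scene"); print(proj("scene",s["eef_pos"][None]),proj("top",s["eef_pos"][None]))
cv2.imwrite("pics/a.png",np.hstack([cv2.resize(T[130:280,90:290],(400,300)),cv2.resize(sc[130:280,300:500],(400,300))])[:,:,::-1])
E
```

```text
1.775 [0.6156 0.2648 0.1228] [ 7.075e-01 -7.067e-01  0.000e+00 -2.000e-04] 0.06947195628535949
oblong [0.6416 0.0708] [  30   38 1106]
large [ 0.6437 -0.0336] [ 34  34 895]
small [0.5362 0.0689] [ 26  25 505]
square [ 0.5392 -0.0357] [ 22  21 425]
[[410.93553185 177.17849479]] [[173.18833025 204.9974751 ]]
```

View pics/a.png

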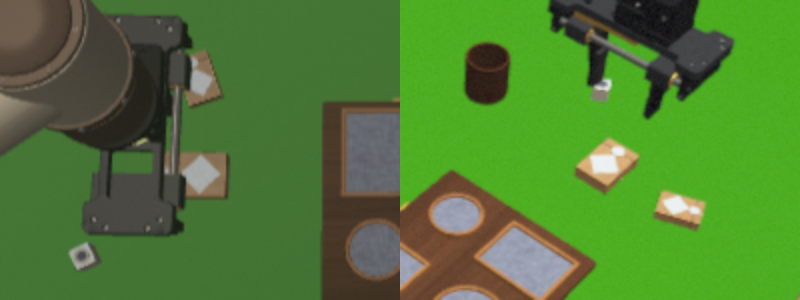

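The arm is centred over the card box and the fingertip midpoint matches its projection at (411,177). I'll go down and grip.

Scaled: 116 mm / 750 = 0.1547, 110 mm / 750 = 0.1467.

Request:
arm_command --steps '[{"x": 0.0013,"z": 0.0667,"hand": -0.6},{"x": 0.0013,"z": 0.12,"hand": -0.6},{"x": 0.0013,"z": 0.1467,"hand": -0.6},{"x": 0.0013,"z": 0.1547,"hand": -0.6},{"x": 0.0013,"z": 0.1547,"hand": -0.6},{"x": 0.0013,"z": 0.1547,"hand": -0.6},{"x": 0.0013,"z": 0.1547,"hand": 1},{"x": 0.0013,"z": 0.1547,"hand": 1},{"x": 0.0013,"z": 0.1547,"hand": 1},{"x": 0.0013,"z": 0.1547,"hand": 1},{"x": 0.0013,"z": 0.1547,"hand": 1}]'

```text
$.steps[0]: bad value
```

Scaled: 116 mm / 750 = 0.1547, 110 mm / 750 = 0.1467.

Request:
arm_command --steps '[{"x": 0.0013,"y": 0,"z": 0.0667,"yaw": 0,"hand": -0.6},{"x": 0.0013,"y": 0,"z": 0.12,"yaw": 0,"hand": -0.6},{"x": 0.0013,"y": 0,"z": 0.1467,"yaw": 0,"hand": -0.6},{"x": 0.0013,"y": 0,"z": 0.1547,"yaw": 0,"hand": -0.6},{"x": 0.0013,"y": 0,"z": 0.1547,"yaw": 0,"hand": -0.6},{"x": 0.0013,"y": 0,"z": 0.1547,"yaw": 0,"hand": -0.6},{"x": 0.0013,"y": 0,"z": 0.1547,"yaw": 0,"hand": 1},{"x": 0.0013,"y": 0,"z": 0.1547,"yaw": 0,"hand": 1},{"x": 0.0013,"y": 0,"z": 0.1547,"yaw": 0,"hand": 1},{"x": 0.0013,"y": 0,"z": 0.1547,"yaw": 0,"hand": 1},{"x": 0.0013,"y": 0,"z": 0.1547,"yaw": 0,"hand": 1}]'

```text
clock: 3.2
eef_pos: [0.6159, 0.2634, 0.0069]
tool_rot: [0.707, -0.707, 0.0, -0.0]
ft_force: [-1.5, 0.3, 3.0]
finger_gap: 0.0478
grasp_force: 30.0
```

Scaled: 193 mm / 750 = 0.2573, 160 mm / 750 = 0.2133, -91 degrees / 360 = -0.2528.

Request:
arm_command --steps '[{"x": 0,"y": 0,"z": -0.0533,"yaw": 0,"hand": 1},{"x": 0,"y": 0,"z": -0.1067,"yaw": 0,"hand": 1},{"x": 0.0533,"y": -0.0067,"z": -0.1067,"yaw": -0.0278,"hand": 1},{"x": 0.1067,"y": -0.0133,"z": -0.1067,"yaw": -0.0556,"hand": 1},{"x": 0.16,"y": -0.0213,"z": -0.1067,"yaw": -0.0833,"hand": 1},{"x": 0.2133,"y": -0.0293,"z": -0.1067,"yaw": -0.1111,"hand": 1},{"x": 0.2573,"y": -0.0347,"z": -0.1067,"yaw": -0.1389,"hand": 1},{"x": 0.2573,"y": -0.0347,"z": -0.1067,"yaw": -0.1667,"hand": 1},{"x": 0.2573,"y": -0.0347,"z": -0.1067,"yaw": -0.1944,"hand": 1},{"x": 0.2573,"y": -0.0347,"z": -0.1067,"yaw": -0.2222,"hand": 1},{"x": 0.2573,"y": -0.0347,"z": -0.1067,"yaw": -0.2528,"hand": 1},{"x": 0.2573,"y": -0.0347,"z": -0.1067,"yaw": -0.2528,"hand": 1},{"x": 0.2573,"y": -0.0347,"z": -0.1067,"yaw": -0.2528,"hand": 1},{"x": 0.2573,"y": -0.0347,"z": -0.0667,"yaw": -0.2528,"hand": 1},{"x": 0.2573,"y": -0.0347,"z": -0.04,"yaw": -0.2528,"hand": 1},{"x": 0.2573,"y": -0.0347,"z": -0.0293,"yaw": -0.2528,"hand": 1},{"x": 0.2573,"y": -0.0347,"z": -0.0213,"yaw": -0.2528,"hand": 1},{"x": 0.2573,"y": -0.0347,"z": -0.0213,"yaw": -0.2528,"hand": 1},{"x": 0.2573,"y": -0.0347,"z": -0.0213,"yaw": -0.2528,"hand": 1}]'

```text
clock: 5.58
eef_pos: [0.6425, 0.0705, 0.0232]
tool_rot: [1.0, 0.009, 0.001, -0.0]
ft_force: [0.3, -0.0, -0.7]
finger_gap: 0.0478
grasp_force: 30.0
```

Scaled: 337 mm / 750 = 0.4493, -100 mm / 750 = -0.1333.

Request:
arm_command --steps '[{"x": 0,"y": 0,"z": 0,"yaw": 0,"hand": -0.4},{"x": 0,"y": 0,"z": 0,"yaw": 0,"hand": -0.4},{"x": 0,"y": 0,"z": 0,"yaw": 0,"hand": -0.4},{"x": 0,"y": 0,"z": -0.0533,"yaw": 0,"hand": -0.4},{"x": 0,"y": 0,"z": -0.1333,"yaw": 0,"hand": -0.4},{"x": -0.008,"y": 0.08,"z": -0.1333,"yaw": 0,"hand": -0.4},{"x": -0.016,"y": 0.16,"z": -0.1333,"yaw": 0,"hand": -0.4},{"x": -0.024,"y": 0.24,"z": -0.1333,"yaw": 0,"hand": -0.4},{"x": -0.032,"y": 0.32,"z": -0.1333,"yaw": 0,"hand": -0.4},{"x": -0.04,"y": 0.4,"z": -0.1333,"yaw": 0,"hand": -0.4},{"x": -0.0467,"y": 0.4493,"z": -0.1333,"yaw": 0,"hand": -0.4},{"x": -0.0467,"y": 0.4493,"z": -0.1333,"yaw": 0,"hand": -0.4},{"x": -0.0467,"y": 0.4493,"z": -0.1333,"yaw": 0,"hand": -0.4},{"x": -0.0467,"y": 0.4493,"z": -0.1333,"yaw": 0,"hand": -0.4}]'

```text
clock: 7.32
eef_pos: [0.6133, -0.266, 0.1227]
tool_rot: [1.0, 0.01, 0.0, -0.0]
ft_force: [-0.4, 0.0, 0.6]
finger_gap: 0.0607
grasp_force: 0.0
```

```bash
python3 - <<'E'
from h import *
T=ctrl.snapshot("top");sc=ctrl.snapshot("scene")
print(proj("top",[[.6142,-.2663,.12],[.6416,.0708,.034]]),proj("scene",[[.6416,.0708,.034]]))
cv2.imwrite("pics/b.png",np.hstack([cv2.resize(T[160:300,230:417],(400,300)),cv2.resize(sc[200:350,220:420],(400,300))])[:,:,::-1])
E
```

```text
[[448.30794582 210.59852711]
 [277.53182124 203.79420751]] [[363.31163628 254.59111857]]
```

View pics/b.png

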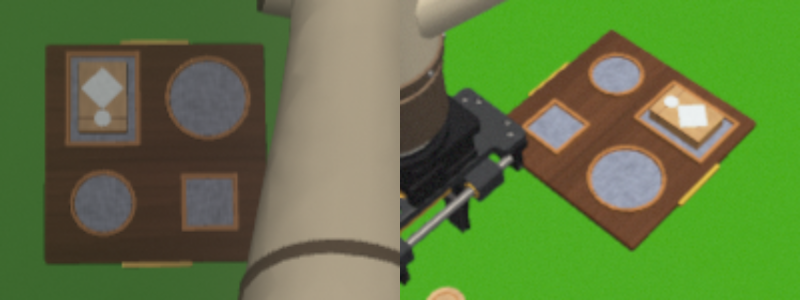

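The card box sits inside the oblong bay, at (277,204) in the top view. Next, the chequer.

Scaled: 116 mm / 750 = 0.1547, 110 mm / 750 = 0.1467.

Request:
arm_command --steps '[{"x": 0,"y": 0,"z": 0.0667,"yaw": 0,"hand": -0.4},{"x": 0,"y": 0,"z": 0.12,"yaw": 0,"hand": -0.4},{"x": 0,"y": 0,"z": 0.1467,"yaw": 0,"hand": -0.4},{"x": 0,"y": 0,"z": 0.1547,"yaw": 0,"hand": -0.4},{"x": 0,"y": 0,"z": 0.1547,"yaw": 0,"hand": -0.4},{"x": 0,"y": 0,"z": 0.1547,"yaw": 0,"hand": -0.4},{"x": 0,"y": 0,"z": 0.1547,"yaw": 0,"hand": 1},{"x": 0,"y": 0,"z": 0.1547,"yaw": 0,"hand": 1},{"x": 0,"y": 0,"z": 0.1547,"yaw": 0,"hand": 1},{"x": 0,"y": 0,"z": 0.1547,"yaw": 0,"hand": 1},{"x": 0,"y": 0,"z": 0.08,"yaw": 0,"hand": 1},{"x": 0,"y": 0,"z": 0.0267,"yaw": 0,"hand": 1},{"x": 0,"y": 0,"z": 0.0267,"yaw": 0,"hand": 1}]'

```text
clock: 9.05
eef_pos: [0.6156, -0.2679, 0.1071]
tool_rot: [1.0, 0.009, 0.004, 0.001]
ft_force: [-0.1, 0.1, -0.7]
finger_gap: 0.0385
grasp_force: 30.0
```

```bash
python3 - <<'E'
from h import *
s=ctrl.sense();print(s["eef_pos"].round(4),s["finger_gap"])
T=ctrl.snapshot("top");sc=ctrl.snapshot("scene")
u,v=proj("scene",s["eef_pos"][None])[0].astype(int);a,b=proj("top",s["eef_pos"][None])[0].astype(int);print(u,v,a,b)
cv2.imwrite("pics/c.png",np.hstack([cv2.resize(x[q-38:q+37,p-50:p+50],(400,300),interpolation=cv2.INTER_CUBIC) for x,p,q in((sc,u,v),(T,a,b))])[:,:,::-1])
E
```

```text
[ 0.6156 -0.2679  0.1071] 0.03850939227319856
235 328 447 211
```

View pics/c.png

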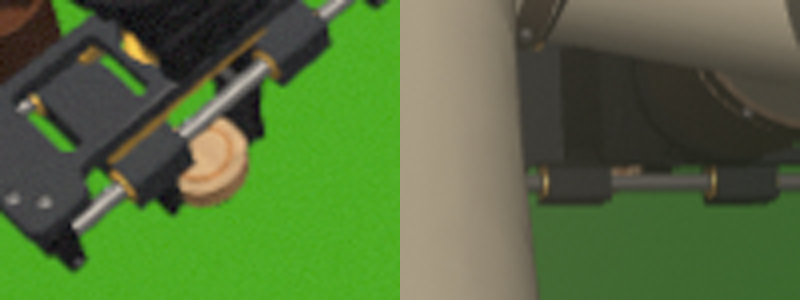

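The chequer is held flat at scene (235,328), about 4 mm towards +x of the tool centre. I'll take it to the small well.

Scaled: -336 mm / 750 = -0.448, -275 mm / 750 = -0.3667.

Request:
arm_command --steps '[{"x": -0.016,"y": -0.0733,"z": 0,"yaw": 0,"hand": 1},{"x": -0.032,"y": -0.1467,"z": 0,"yaw": 0,"hand": 1},{"x": -0.048,"y": -0.22,"z": 0,"yaw": 0,"hand": 1},{"x": -0.064,"y": -0.2933,"z": 0,"yaw": 0,"hand": 1},{"x": -0.08,"y": -0.3667,"z": 0,"yaw": 0,"hand": 1},{"x": -0.0987,"y": -0.448,"z": 0,"yaw": 0,"hand": 1},{"x": -0.0987,"y": -0.448,"z": 0,"yaw": 0,"hand": 1},{"x": -0.0987,"y": -0.448,"z": 0,"yaw": 0,"hand": 1},{"x": -0.0987,"y": -0.448,"z": 0.0533,"yaw": 0,"hand": 1},{"x": -0.0987,"y": -0.448,"z": 0.0867,"yaw": 0,"hand": 1},{"x": -0.0987,"y": -0.448,"z": 0.1,"yaw": 0,"hand": 1},{"x": -0.0987,"y": -0.448,"z": 0.1053,"yaw": 0,"hand": 1},{"x": -0.0987,"y": -0.448,"z": 0.1067,"yaw": 0,"hand": 1},{"x": -0.0987,"y": -0.448,"z": 0.1067,"yaw": 0,"hand": 1}]'

```text
clock: 10.9
eef_pos: [0.5336, 0.0675, 0.0233]
tool_rot: [1.0, 0.009, 0.001, -0.0]
ft_force: [-1.1, -0.7, 0.2]
finger_gap: 0.0387
grasp_force: 30.0
```

Scaled: 462 mm / 750 = 0.616, -100 mm / 750 = -0.1333, -19 degrees / 360 = -0.0528.

Request:
arm_command --steps '[{"x": 0,"y": 0,"z": 0,"yaw": 0,"hand": -0.3},{"x": 0,"y": 0,"z": 0,"yaw": 0,"hand": -0.3},{"x": 0,"y": 0,"z": 0,"yaw": 0,"hand": -0.3},{"x": 0,"y": 0,"z": -0.0533,"yaw": 0,"hand": -0.3},{"x": 0,"y": 0,"z": -0.1333,"yaw": 0,"hand": -0.3},{"x": -0.004,"y": 0.08,"z": -0.1333,"yaw": 0,"hand": -0.3},{"x": -0.008,"y": 0.16,"z": -0.1333,"yaw": 0,"hand": -0.3},{"x": -0.012,"y": 0.24,"z": -0.1333,"yaw": 0,"hand": -0.3},{"x": -0.016,"y": 0.32,"z": -0.1333,"yaw": 0,"hand": -0.3},{"x": -0.02,"y": 0.4,"z": -0.1333,"yaw": -0.0139,"hand": -0.3},{"x": -0.024,"y": 0.48,"z": -0.1333,"yaw": -0.0278,"hand": -0.3},{"x": -0.028,"y": 0.56,"z": -0.1333,"yaw": -0.0528,"hand": -0.3},{"x": -0.028,"y": 0.616,"z": -0.1333,"yaw": -0.0528,"hand": -0.3},{"x": -0.028,"y": 0.616,"z": -0.1333,"yaw": -0.0528,"hand": -0.3},{"x": -0.028,"y": 0.616,"z": -0.1333,"yaw": -0.0528,"hand": -0.3},{"x": -0.028,"y": 0.616,"z": -0.1333,"yaw": -0.0528,"hand": -0.3}]'

```text
clock: 12.9
eef_pos: [0.5205, -0.3936, 0.1227]
tool_rot: [0.985, 0.175, -0.0, -0.0]
ft_force: [0.1, -0.5, -0.1]
finger_gap: 0.0567
grasp_force: 0.0
```

```bash
python3 - <<'E'
from h import *
T=ctrl.snapshot("top");sc=ctrl.snapshot("scene");s=ctrl.sense();print(s["eef_pos"].round(4),s["tool_rot"].round(3))
print(proj("scene",s["eef_pos"][None]))
cv2.imwrite("pics/d.png",np.hstack([cv2.resize(T[160:300,230:417],(400,300)),cv2.resize(sc[270:420,90:290],(400,300))])[:,:,::-1])
E
```

```text
[ 0.5206 -0.3937  0.1229] [0.985 0.175 0.    0.   ]
[[143.23704883 337.793561  ]]
```

View pics/d.png

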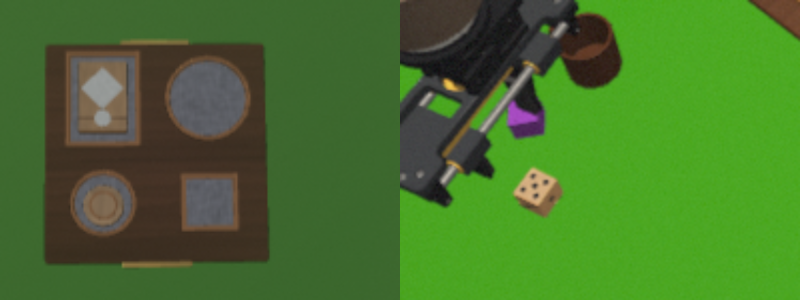

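The chequer is centred in the small well, and the die lies below the fingers. I'll pick it up.

Scaled: 114 mm / 750 = 0.152, 108 mm / 750 = 0.144.

Request:
arm_command --steps '[{"x": 0,"y": 0.0013,"z": 0.0667,"yaw": 0,"hand": -0.3},{"x": 0,"y": 0.0013,"z": 0.12,"yaw": 0,"hand": -0.3},{"x": 0,"y": 0.0013,"z": 0.144,"yaw": 0,"hand": -0.3},{"x": 0,"y": 0.0013,"z": 0.152,"yaw": 0,"hand": -0.3},{"x": 0,"y": 0.0013,"z": 0.152,"yaw": 0,"hand": -0.3},{"x": 0,"y": 0.0013,"z": 0.152,"yaw": 0,"hand": -0.3},{"x": 0,"y": 0.0013,"z": 0.152,"yaw": 0,"hand": 1},{"x": 0,"y": 0.0013,"z": 0.152,"yaw": 0,"hand": 1},{"x": 0,"y": 0.0013,"z": 0.152,"yaw": 0,"hand": 1},{"x": 0,"y": 0.0013,"z": 0.152,"yaw": 0,"hand": 1},{"x": 0,"y": 0.0013,"z": 0.152,"yaw": 0,"hand": 1},{"x": 0,"y": 0.0013,"z": 0.08,"yaw": 0,"hand": 1},{"x": 0,"y": 0.0013,"z": 0.0133,"yaw": 0,"hand": 1},{"x": 0,"y": 0.0013,"z": 0.0133,"yaw": 0,"hand": 1},{"x": 0,"y": 0.0013,"z": 0.0133,"yaw": 0,"hand": 1}]'

```text
clock: 14.88
eef_pos: [0.5201, -0.3954, 0.1121]
tool_rot: [0.985, 0.174, -0.0, -0.0]
ft_force: [-0.7, 0.6, -0.4]
finger_gap: 0.0299
grasp_force: 30.0
```

Scaled: -331 mm / 750 = -0.4413, -310 mm / 750 = -0.4133, 19 degrees / 360 = 0.0528.

Request:
arm_command --steps '[{"x": 0.0293,"y": -0.0693,"z": 0,"yaw": 0.0083,"hand": 1},{"x": 0.0587,"y": -0.1387,"z": 0,"yaw": 0.0167,"hand": 1},{"x": 0.088,"y": -0.208,"z": 0,"yaw": 0.025,"hand": 1},{"x": 0.1173,"y": -0.2773,"z": 0,"yaw": 0.0333,"hand": 1},{"x": 0.1467,"y": -0.3467,"z": 0,"yaw": 0.0417,"hand": 1},{"x": 0.176,"y": -0.4133,"z": 0,"yaw": 0.0528,"hand": 1},{"x": 0.188,"y": -0.4413,"z": 0,"yaw": 0.0528,"hand": 1},{"x": 0.188,"y": -0.4413,"z": 0,"yaw": 0.0528,"hand": 1},{"x": 0.188,"y": -0.4413,"z": 0.06,"yaw": 0.0528,"hand": 1},{"x": 0.188,"y": -0.4413,"z": 0.0933,"yaw": 0.0528,"hand": 1},{"x": 0.188,"y": -0.4413,"z": 0.1093,"yaw": 0.0528,"hand": 1},{"x": 0.188,"y": -0.4413,"z": 0.1173,"yaw": 0.0528,"hand": 1},{"x": 0.188,"y": -0.4413,"z": 0.1173,"yaw": 0.0528,"hand": 1},{"x": 0.188,"y": -0.4413,"z": 0.1173,"yaw": 0.0528,"hand": 1}]'

```text
clock: 16.62
eef_pos: [0.5403, -0.0367, 0.0252]
tool_rot: [1.0, 0.009, 0.001, -0.0]
ft_force: [0.1, -0.9, -0.2]
finger_gap: 0.0295
grasp_force: 30.0
```

Scaled: -313 mm / 750 = -0.4173, -129 mm / 750 = -0.172.

Request:
arm_command --steps '[{"x": 0,"y": 0,"z": 0,"yaw": 0,"hand": -0.1},{"x": 0,"y": 0,"z": 0,"yaw": 0,"hand": -0.1},{"x": 0,"y": 0,"z": 0,"yaw": 0,"hand": -0.1},{"x": 0,"y": 0,"z": -0.0667,"yaw": 0,"hand": -0.1},{"x": 0,"y": 0,"z": -0.1467,"yaw": 0,"hand": -1},{"x": -0.028,"y": -0.0693,"z": -0.1467,"yaw": 0,"hand": -1},{"x": -0.056,"y": -0.1387,"z": -0.1467,"yaw": 0,"hand": -1},{"x": -0.084,"y": -0.208,"z": -0.1467,"yaw": 0,"hand": -1},{"x": -0.112,"y": -0.2773,"z": -0.1467,"yaw": 0,"hand": -1},{"x": -0.14,"y": -0.3467,"z": -0.1467,"yaw": 0,"hand": -1},{"x": -0.172,"y": -0.4173,"z": -0.1467,"yaw": 0,"hand": -1},{"x": -0.172,"y": -0.4173,"z": -0.1467,"yaw": 0,"hand": -1},{"x": -0.172,"y": -0.4173,"z": -0.1467,"yaw": 0,"hand": -1},{"x": -0.172,"y": -0.4173,"z": -0.1467,"yaw": 0,"hand": -1}]'

```text
clock: 18.38
eef_pos: [0.4055, 0.273, 0.1344]
tool_rot: [1.0, 0.008, -0.0, 0.0]
ft_force: [-0.2, -0.4, 0.2]
finger_gap: 0.087
grasp_force: 0.0
```

```bash
python3 - <<'E'
from h import *
T=ctrl.snapshot("top");sc=ctrl.snapshot("scene");s=ctrl.sense();print(s["eef_pos"].round(4),s["tool_rot"].round(3),s["finger_gap"])
print(proj("scene",s["eef_pos"][None]))
cv2.imwrite("pics/e.png",np.hstack([cv2.resize(T[160:300,230:417],(400,300)),cv2.resize(sc[60:210,250:450],(400,300))])[:,:,::-1])
E
```

```text
[0.4056 0.273  0.1345] [ 1.     0.008 -0.     0.   ] 0.08690580534366951
[[344.87790546 133.67509041]]
```

View pics/e.png

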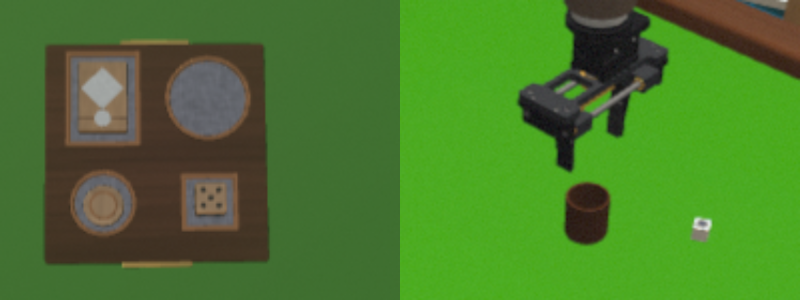

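The die sits in the square bay, and the gripper is centred over the cup. I'll take it now.

Scaled: 110 mm / 750 = 0.1467, 100 mm / 750 = 0.1333.

Request:
arm_command --steps '[{"x": 0,"y": -0.0013,"z": 0.0533,"yaw": 0,"hand": -1},{"x": 0,"y": -0.0013,"z": 0.1,"yaw": 0,"hand": -1},{"x": 0,"y": -0.0013,"z": 0.1333,"yaw": 0,"hand": -1},{"x": 0,"y": -0.0013,"z": 0.1467,"yaw": 0,"hand": -1},{"x": 0,"y": -0.0013,"z": 0.1467,"yaw": 0,"hand": -1},{"x": 0,"y": -0.0013,"z": 0.1467,"yaw": 0,"hand": -1},{"x": 0,"y": -0.0013,"z": 0.1467,"yaw": 0,"hand": 1},{"x": 0,"y": -0.0013,"z": 0.1467,"yaw": 0,"hand": 1},{"x": 0,"y": -0.0013,"z": 0.1467,"yaw": 0,"hand": 1},{"x": 0,"y": -0.0013,"z": 0.1467,"yaw": 0,"hand": 1},{"x": 0,"y": -0.0013,"z": 0.1467,"yaw": 0,"hand": 1},{"x": 0,"y": -0.0013,"z": 0.08,"yaw": 0,"hand": 1},{"x": 0,"y": -0.0013,"z": 0,"yaw": 0,"hand": 1},{"x": 0,"y": -0.0013,"z": 0,"yaw": 0,"hand": 1},{"x": 0,"y": -0.0013,"z": 0,"yaw": 0,"hand": 1}]'

```text
clock: 20.35
eef_pos: [0.4045, 0.2746, 0.134]
tool_rot: [1.0, 0.009, -0.001, 0.0]
ft_force: [-0.7, -1.3, -1.7]
finger_gap: 0.0592
grasp_force: 30.0
```

```bash
python3 - <<'E'
from h import *
sc=ctrl.snapshot("scene");T=ctrl.snapshot("top");s=ctrl.sense()
u,v=proj("scene",s["eef_pos"][None])[0].astype(int);a,b=proj("top",s["eef_pos"][None])[0].astype(int);print(u,v,a,b)
cv2.imwrite("pics/f.png",np.hstack([cv2.resize(x[q-38:q+37,p-50:p+50],(400,300),interpolation=cv2.INTER_CUBIC) for x,p,q in((sc,u,v),(T,a,b))])[:,:,::-1])
E
```

```text
344 133 160 316
```

View pics/f.png

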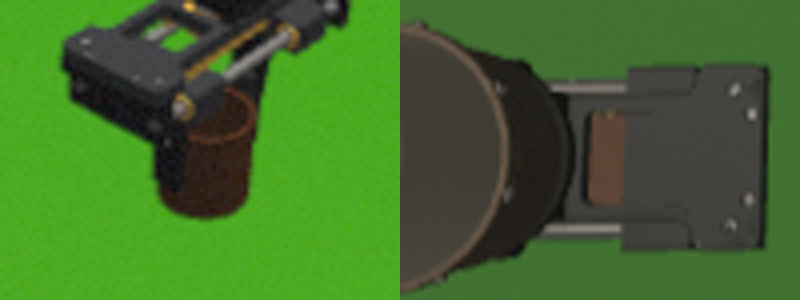

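The cup is held upright at scene (344,133). I'll take it to the large well.

Scaled: 312 mm / 750 = 0.416, 233 mm / 750 = 0.3107.

Request:
arm_command --steps '[{"x": 0.044,"y": 0.0587,"z": 0,"yaw": 0,"hand": 1},{"x": 0.088,"y": 0.1173,"z": 0,"yaw": 0,"hand": 1},{"x": 0.1333,"y": 0.1773,"z": 0,"yaw": 0,"hand": 1},{"x": 0.1773,"y": 0.2373,"z": 0,"yaw": 0,"hand": 1},{"x": 0.2213,"y": 0.2973,"z": 0,"yaw": 0,"hand": 1},{"x": 0.2667,"y": 0.3573,"z": 0,"yaw": 0,"hand": 1},{"x": 0.3107,"y": 0.416,"z": 0,"yaw": 0,"hand": 1},{"x": 0.3107,"y": 0.416,"z": 0,"yaw": 0,"hand": 1},{"x": 0.3107,"y": 0.416,"z": 0,"yaw": 0,"hand": 1},{"x": 0.3107,"y": 0.416,"z": 0.0533,"yaw": 0,"hand": 1},{"x": 0.3107,"y": 0.416,"z": 0.0933,"yaw": 0,"hand": 1},{"x": 0.3107,"y": 0.416,"z": 0.1133,"yaw": 0,"hand": 1},{"x": 0.3107,"y": 0.416,"z": 0.1213,"yaw": 0,"hand": 1},{"x": 0.3107,"y": 0.416,"z": 0.1253,"yaw": 0,"hand": 1},{"x": 0.3107,"y": 0.416,"z": 0.1253,"yaw": 0,"hand": 1},{"x": 0.3107,"y": 0.416,"z": 0.1253,"yaw": 0,"hand": 1}]'

```text
clock: 22.45
eef_pos: [0.6443, -0.0326, 0.0415]
tool_rot: [1.0, 0.009, 0.001, -0.0]
ft_force: [-0.3, -1.0, -1.5]
finger_gap: 0.0593
grasp_force: 30.0
```

Scaled: 290 mm / 750 = 0.3867, 240 mm / 750 = 0.32.

Request:
arm_command --steps '[{"x": 0,"y": 0,"z": 0.0013,"yaw": 0,"hand": 1},{"x": 0,"y": 0,"z": 0.0013,"yaw": 0,"hand": -0.85},{"x": 0,"y": 0,"z": 0.0013,"yaw": 0,"hand": -0.85},{"x": 0,"y": 0,"z": 0.0013,"yaw": 0,"hand": -0.85},{"x": 0,"y": 0,"z": 0.0013,"yaw": 0,"hand": -0.85},{"x": 0,"y": 0,"z": -0.04,"yaw": 0,"hand": -0.85},{"x": 0,"y": 0,"z": -0.1067,"yaw": 0,"hand": -0.85},{"x": 0,"y": 0,"z": -0.1867,"yaw": 0,"hand": -0.85},{"x": -0.0533,"y": 0.08,"z": -0.1867,"yaw": 0,"hand": -0.85},{"x": -0.1067,"y": 0.16,"z": -0.1867,"yaw": 0,"hand": -0.85},{"x": -0.16,"y": 0.24,"z": -0.1867,"yaw": 0,"hand": -0.85},{"x": -0.2,"y": 0.32,"z": -0.1867,"yaw": 0,"hand": -0.85},{"x": -0.2,"y": 0.3867,"z": -0.1867,"yaw": 0,"hand": -0.85},{"x": -0.2,"y": 0.3867,"z": -0.1867,"yaw": 0,"hand": -0.85},{"x": -0.2,"y": 0.3867,"z": -0.1867,"yaw": 0,"hand": -0.85}]'

```text
clock: 24.32
eef_pos: [0.4985, -0.3262, 0.1802]
tool_rot: [1.0, 0.008, -0.0, -0.0]
ft_force: [-0.5, 0.7, 0.1]
finger_gap: 0.0806
grasp_force: 0.0
```

```bash
python3 - <<'E'
from h import *
T=ctrl.snapshot("top");sc=ctrl.snapshot("scene")
cv2.imwrite("pics/g.png",np.hstack([cv2.resize(T[160:300,230:417],(400,300)),cv2.resize(sc[180:340,235:448],(400,300))])[:,:,::-1])
for nm,uv,k,d,xy in(("chalk",(131,258),"box",(.022,)*3,(.525,.374)),):
    M,_,c=blob(mask(T),*uv);print(nm,fit("top",M,k,d,*xy)[0])
cv2.imwrite("pics/g2.png",sc[:,:,::-1])
E
```

```text
chalk [0.52529285 0.37411007 0.48049497]
```

View pics/g.png

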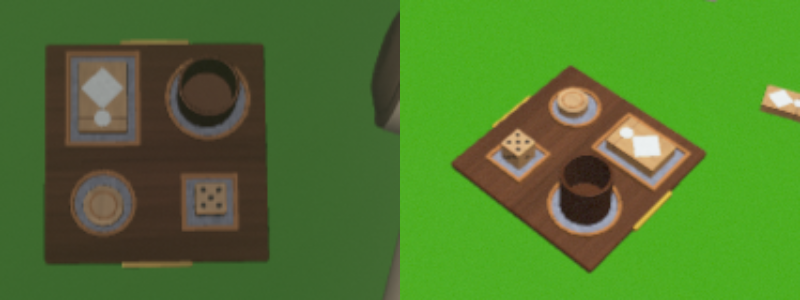

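View pics/g2.png

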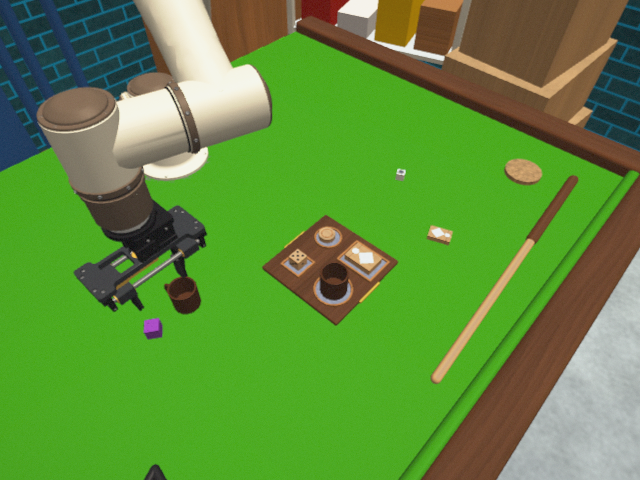

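All four pieces sit in their bays: the cup at (335,281), chequer at (327,235), die at (298,259) and card box at (364,257) in the scene view. The mug at (184,295) and the chalk at (401,174) haven't moved.

```bash
python3 -c "
from rig import ctrl
print(ctrl.sign_off())"
```

```text
the job is handed in; nothing more can be done
None
```

The job is handed in at about 24 s: in the last pictures the cup, chequer, die and card box each sat in their own bay and the mug and chalk stood where they started, though the hand-in returned no verdict.

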